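# Lock the fresh filter cartridge into the gas purifier

## Task

The fresh filter cartridge with the green cap stands unlocked in one of the two bayonet sockets of the gas purifier. Press it all the way down against its spring, turn it a quarter turn clockwise (seen from above) while it is down, and let it spring up into its locked position, then let go of it. Leave the orange-capped cartridge, which is spent and waits to be removed, as it stands.

Things in the scene. Friction and masses are not known exactly. Their poses are not given: they have to be found in the camera images.
- green_cartridge: Fresh cartridge: white cylinder 40 mm across under a green cap: round flange 54 mm across, on it an upright grip bar 44 long, 14 wide, 26 high. Origin: centre of the underside. z up, x along the bar; a lug at each end of x. Flange top 48 mm, bar top 74 mm above the origin. Starts upright in either socket, origin 24 mm above the worktop, bar along the purifier's x within 3 degrees.
- orange_cartridge: Spent cartridge, the same in every way but with an orange cap; stands unlocked in the other socket. Leave it as it stands.
- purifier: Fixed aluminium block 104 x 236 x 31 mm with two grey round sockets 76 mm across, mouths 50 mm above the worktop. Origin: centre of its underside; z up; the socket axes stand at y = +65 and -65 mm on its long y axis. White marks on a socket's rim show the entry slots for the lugs, black marks their locked position.
- socket (a point): Centre of the +y socket's mouth. In both sockets a spring plate (3 N at the start, +0.4 N/mm, 13 mm travel) holds the cartridge up. 8 mm or more below its start height (11 is good, 13 is the bottom) it can turn, only clockwise from above, up to a stop at 95 degrees. From 70 degrees on (83 is the middle) the lugs can rise into pockets: let go, it rests 4 mm below the start height, locked.

How it is judged:
By the outcome, as a careful person would: the job done as asked, in the order asked, and still so for the second after the job is handed in, with the robot touching nothing.
It also fails if it takes over 35 s, if anything falls off the work surface, if the arm or the gripper's body presses on something with over 40 N, if the wrist force passes 120 N, or if a joint passes its speed limit or range.

## Robot

A 7-joint arm with a two-finger parallel gripper is mounted at the origin on a cart in front of the work surface, level with it; the furniture and walls round the work are solid. World frame = base frame: x ahead of the robot, y to its left, z up, the work surface at z = 0. Lengths are in m, angles in rad, forces in N, time in s.
With the tool pointing down it reaches from about 0.425 to 0.875 m from the base axis. Payload 4.7 kg.
Tool frame: the origin (TCP) lies midway between the tips of the shut fingers; the grasp point (between the pads) lies 19 mm behind it; z points along the fingers, y is the line along which they close (so a half turn about z gives the same grasp; the last joint's range is limited). The gripper opens to 85 mm and grips with 20 to 120 N. Pads are 22 mm wide; open, the fingers measure 114 mm over their backs; the gripper's body (76 mm by 85 mm) begins 54 mm behind the grasp point. The pads swing forward as they close: fully open they stand 13 mm farther back than shut.
Start: joints at [-1.145, 0.321, -0.07, 1.45, 0.023, 1.371, -0.057], TCP at [0.26, 0.596, 0.231] pointing down, gripper open.
Joint ranges: [-2.86, 2.86], [-0.3, 2.09], [-1.38, 1.24], [0.06, 2.45], [-1.56, 4.7], [0.09, 2.05], [-2.69, 2.69]. Speed limits (rad/s): [2.57, 2.57, 3.14, 3.14, 3.14, 3.14, 3.14].

## Interface

Orientations are given as a unit quaternion [w, x, y, z].
In Python, from plant import get_obs, grab_frame, camera_info, job_done, spot_in, tip_of gives the robot as it stands.
- The arm moves only by the tool jog_arm, never from a script. Its arguments are lists of equal length, an entry for each row: "dp": the shift along the tool's x, y, z in units of 25 mm (1.0 is 25 mm), a list of three; "angular": the turn, a rotation vector about the tool's x, y, z in units of 8 degrees (1.0 is 8 degrees), a list of three; "gripper": the closure, from -1 (fully open) to 1 (shut), so that 0 is half open. In form: {"dp": [[x, y, z], ...], "angular": [[rx, ry, rz], ...], "gripper": [gripper, ...]}. A call has 1 to 10 rows; each row is the pose to reach, as a shift and turn from the pose commanded when the call began, along the tool's axes at that moment; what a row does not reach only later rows make up. A row lasts 1/10 s, in which the tool goes at most 50 mm and 8.59 degrees, less where a joint would pass 70% of its speed; a pose out of reach is approached as far as the arm can. A call with a gripper value outside its range is refused whole. The fingers move at their own pace and stop on an object; "grip_force" is the grip in N (left out, the last holds). Time passes only in rows, so rows that repeat a pose let the fingers close. It gives the time, the measured TCP pose, the force, the opening and the grip force at its end, in the units of the state.
- get_obs(): the state, without advancing time (a new reading comes with each control period).
- grab_frame(name): name is "side" or "top" or "wrist"; returns (picture, depth): 384x512x3 uint8, red, green, blue; 384x512 float32, m along the optical axis (not along the pixel's ray), 0 where there is no reading.
- camera_info(name): a dict with "mtx" (3x3 intrinsics, pixels), "R" (3x3) and "t" (3): a world point X has camera coordinates R X + t. Camera axes: x right, y down, z forward; pixel columns grow to the right and rows downward; lengths in m; the calibration is good to about 2 mm. A picture is of the moment at which its call begins: read the wrist's pose just before it. camera_info takes no time and is no camera call; for the wrist camera it gives the pose at the moment of the call.
- job_done(): hands the job in; it is judged then, once.
Trained networks look in the newest picture that a camera, given by its name, has taken for a name from the list of things; names that differ only in an ending like _2 or _b are one class to them, and where a whole thing is asked for, a point or a joint stands for the part that bears it (a point fixed in the world has none). Each returns a list of dicts, best first, with "p" (0 to 1); they miss things now and then, are a little off and sometimes report something else, mostly with a low value. They report only what shows in the picture. A call takes as long as a camera call.
- spot_in(camera, query): "position" ([x, y, z] in m, in world coordinates, good to about 4 mm: the middle of the surface that is visible of it).
- tip_of(camera, query): "position" ([x, y, z] in m, in world coordinates, good to about 4 mm: a listed point, or the origin of a listed thing).
The state is a dict: "t": time; "joint_positions": joint angles; "dq": joint speeds; "joint_torque": joint torques, N m; "tool_pos": TCP position; "tcp_rot": TCP orientation; "force": force on the tool from outside, world axes, zero at the start; "torque": the same for the moment, N m; "gripper_width": finger opening in m; "finger_force": force on a finger pad.
Only numpy, scipy, OpenCV 4.12 (cv2) and the standard library are available. Lean on these libraries where they do the work, as an engineer would, in place of code of your own. Each camera call takes 0.05 s, during which the arm holds its last target. There are 200 camera calls.

## Working session

There is one attempt and no reset: what is moved stays moved. The work goes in short steps, Python scripts to look and compute and a tool call to move; the robot and the scene stay as the last step left them, time stands still between calls to the robot, and variables do not carry over. Pictures are saved under pics/ and viewed, at most 10 in all, crops included, and the job is handed in when it is done.

Besides the shell and the picture viewer there is one more tool, called after "Call:" in YAML: its name, and indented under it one key for each argument. jog_arm: Moves the arm, as the interface text tells. Its arguments: {"type":"object","properties":{"dp":{"type":"array"},"angular":{"type":"array"},"gripper":{"type":"array"},"grip_force":{"type":"number"}},"required":["dp","angular","gripper"]}

```bash
mkdir -p pics; python3 - <<'E'
from plant import *
import cv2,numpy as np
o=get_obs();print({k:np.round(v,3).tolist() for k,v in o.items()})
p,d=grab_frame("top");cv2.imwrite("pics/top.png",p[:,:,::-1])
for q in("green_cartridge","orange_cartridge","purifier","socket"):
  print(q,[(np.round(r["position"],3).tolist(),round(r["p"],2)) for r in tip_of("top",q)[:3]])
K=camera_info("top");M=np.array(K["mtx"]);R=np.array(K["R"]);t=np.array(K["t"])
v,u=np.mgrid[:384,:512]
P=((np.linalg.inv(M)@np.stack([u.ravel(),v.ravel(),np.ones(u.size)]))*d.ravel()-t[:,None])
X=(R.T@P).T
hsv=cv2.cvtColor(p,cv2.COLOR_RGB2HSV).reshape(-1,3)
for n,a,b in(("green",40,85),("orange",5,20)):
  m=(hsv[:,0]>=a)&(hsv[:,0]<=b)&(hsv[:,1]>120)&(hsv[:,2]>50)&(d.ravel()>0)
  print(n,m.sum(),np.median(u.ravel()[m]),np.median(v.ravel()[m]))
  m&=(X[:,2]>0.06)&(X[:,2]<.12)
  z=X[m];top=z[z[:,2]>0.09]
  print("cap",np.round(z.mean(0),4),np.round(z.min(0),4),np.round(z.max(0),4))
  if len(top)>5:
    r=cv2.minAreaRect(top[:,:2].astype(np.float32)*1000);print("bar",len(top),top.mean(0).round(4),r)
E
```

```text
{'t': 0.0, 'joint_positions': [-1.145, 0.322, -0.07, 1.452, 0.023, 1.371, -0.057], 'dq': [0.001, 0.0, -0.0, 0.001, -0.0, 0.0, -0.001], 'joint_torque': [0.0, -49.359, -0.382, -31.433, 0.013, 0.012, 0.0], 'tool_pos': [0.26, 0.595, 0.23], 'tcp_rot': [-0.0, 0.204, 0.979, -0.001], 'force': [-0.38, -0.046, -0.047], 'torque': [0.018, 0.017, -0.039], 'finger_force': 0.0, 'gripper_width': 0.086}
green_cartridge [([0.531, 0.115, 0.028], 0.69)]
orange_cartridge [([0.554, -0.011, 0.024], 0.79)]
purifier [([0.546, 0.05, 0.0], 0.55)]
socket []
green 741 182.0 195.0
cap [0.5277 0.1125 0.0807] [0.5034 0.087  0.0669] [0.5544 0.1398 0.1031]
bar 210 [0.5283 0.1126 0.098 ] ((529.232177734375, 113.1065673828125), (42.61372375488281, 14.051546096801758), 13.534690856933594)
orange 858 254.0 182.0
cap [ 0.5554 -0.0133  0.0805] [ 0.5313 -0.0387  0.0648] [0.5828 0.0125 0.1021]
bar 207 [ 0.5562 -0.0136  0.098 ] ((557.5339965820312, -13.571314811706543), (43.68397903442383, 14.061243057250977), 12.99370002746582)
```

View pics/top.png

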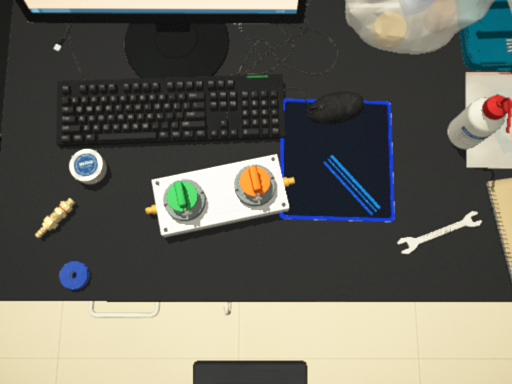

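The top view shows the purifier's green cap at about (182,195) and its orange cap at (254,182). The green bar's centre is about (0.529, 0.113), with the bar turned 13.5° from world x. I'll move above it next.

Call:
jog_arm:
  dp:
    - [-1.7,-1.3,0]
    - [-3.4,-2.6,0]
    - [-5.1,-3.9,0]
    - [-6.8,-5.2,0]
    - [-8.5,-6.5,0]
    - [-10.2,-7.8,0]
    - [-11.9,-9.1,0]
    - [-13.6,-10.4,0]
    - [-15.3,-11.7,0]
    - [-17,-13,0]
  angular:
    - [0,0,-0.5]
    - [0,0,-1]
    - [0,0,-1.5]
    - [0,0,-2]
    - [0,0,-2.5]
    - [0,0,-3]
    - [0,0,-3.5]
    - [0,0,-4]
    - [0,0,-4.6]
    - [0,0,-4.6]
  gripper: [-1,-1,-1,-1,-1,-1,-1,-1,-1,-1]
  grip_force: 60

```text
t: 1.25
tool_pos: [0.5032, 0.1564, 0.2316]
tcp_rot: [0.0, -0.116, 0.993, 0.0]
force: [1.6, 0.7, -0.3]
gripper_width: 0.0856
finger_force: 0.0
```

```bash
cat > h.py <<'E'
from plant import *
import cv2,numpy as np
from scipy.spatial.transform import Rotation as Ro
def tool():
  o=get_obs();q=o["tcp_rot"];return o,Ro.from_quat([q[1],q[2],q[3],q[0]])
def caps(cam,name=None):
  K=camera_info(cam);M=np.array(K["mtx"]);R=np.array(K["R"]);t=np.array(K["t"])
  p,d=grab_frame(cam)
  if name: cv2.imwrite(f"pics/{name}.png",p[:,:,::-1])
  v,u=np.mgrid[:384,:512]
  X=(R.T@((np.linalg.inv(M)@np.stack([u.ravel(),v.ravel(),np.ones(u.size)]))*d.ravel()-t[:,None])).T
  hsv=cv2.cvtColor(p,cv2.COLOR_RGB2HSV).reshape(-1,3);out={}
  for n,a,b in(("green",40,85),("orange",5,20)):
    m=(hsv[:,0]>=a)&(hsv[:,0]<=b)&(hsv[:,1]>120)&(hsv[:,2]>50)&(d.ravel()>0)&(X[:,2]>.05)&(X[:,2]<.12)
    z=X[m]
    if len(z)<20: print(n,"few",len(z));continue
    zt=np.percentile(z[:,2],97);top=z[z[:,2]>zt-.006]
    r=cv2.minAreaRect(top[:,:2].astype(np.float32)*1000)
    fl=z[z[:,2]<zt-.018]
    print(cam,n,len(top),"ztop",round(zt,4),"flange z",np.round(np.median(fl[:,2]),4) if len(fl) else None,"rect",np.round(r[0],1),np.round(r[1],1),round(r[2],1))
E
python3 - <<'E'
from h import *
o,r=tool();print(o["joint_positions"],r.as_matrix().round(3))
caps("wrist","w1");caps("top")
d=np.array([.529,.113,.2])-o["tool_pos"];print(r.inv().apply(d)/.025)
E
```

```text
[-0.59262447  0.05477495  0.25115493  1.7642588  -0.01432541  1.32344592
  1.46483287] [[-0.973 -0.23   0.001]
 [-0.23   0.973  0.001]
 [-0.001  0.    -1.   ]]
wrist green 695 ztop 0.0977 flange z 0.071 rect [529. 114.] [41.7 14.2] 14.0
wrist orange 786 ztop 0.0976 flange z 0.071 rect [557.2 -12.4] [43.4 14.5] 12.5
top green 196 ztop 0.1002 flange z 0.0727 rect [529.3 113.2] [43.4 13.9] 13.8
top orange 199 ztop 0.1 flange z 0.0727 rect [557.  -13.7] [43.7 14. ] 12.7
[-0.60132532 -1.92851992  1.26430763]
```

View pics/w1.png

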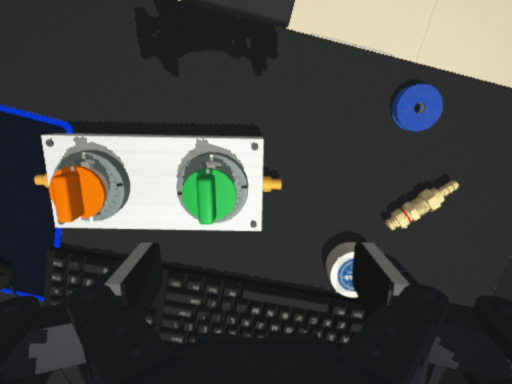

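The wrist view shows the green cap at about (208,195), standing in the right-hand socket. It agrees with the top view. I'll descend over it.

Call:
jog_arm:
  dp:
    - [-0.6,-1.9,0]
    - [-0.61,-1.91,1]
    - [-0.61,-1.91,2]
    - [-0.61,-1.91,3]
    - [-0.61,-1.91,4]
    - [-0.61,-1.91,5]
    - [-0.61,-1.91,5.7]
    - [-0.61,-1.91,6.2]
    - [-0.61,-1.91,6.2]
    - [-0.61,-1.91,6.2]
  angular:
    - [0,0,0]
    - [0,0,0]
    - [0,0,0]
    - [0,0,0]
    - [0,0,0]
    - [0,0,0]
    - [0,0,0]
    - [0,0,0]
    - [0,0,0]
    - [0,0,0]
  gripper: [-1,-1,-1,-1,-1,-1,-1,-1,-1,-1]

```text
t: 2.35
tool_pos: [0.5287, 0.1155, 0.0768]
tcp_rot: [0.0, -0.115, 0.993, 0.0]
force: [0.6, 0.1, 0.1]
gripper_width: 0.0851
finger_force: 0.0
```

Call:
jog_arm:
  dp:
    - [0,0,0]
    - [0,0,0]
    - [0,0,0]
    - [0,0,0]
    - [0,0,0]
    - [0,0,0]
    - [0,0,0]
    - [0,0,0]
  angular:
    - [0,0,0]
    - [0,0,0]
    - [0,0,0]
    - [0,0,0]
    - [0,0,0]
    - [0,0,0]
    - [0,0,0]
    - [0,0,0]
  gripper: [-0.5,0,0.3,0.6,1,1,1,1]

```text
t: 3.15
tool_pos: [0.5285, 0.1154, 0.0765]
tcp_rot: [0.0, -0.115, 0.993, 0.0]
force: [0.2, 0.3, 1.6]
gripper_width: 0.013
finger_force: 60.8
```

Call:
jog_arm:
  dp:
    - [0,0,0.1]
    - [0,0,0.2]
    - [0,0,0.3]
    - [0,0,0.4]
    - [0,0,0.46]
    - [0,0,0.46]
    - [0,0,0.46]
  angular:
    - [0,0,0]
    - [0,0,0]
    - [0,0,0]
    - [0,0,0]
    - [0,0,0]
    - [0,0,0]
    - [0,0,0]
  gripper: [1,1,1,1,1,1,1]

```text
t: 3.85
tool_pos: [0.5286, 0.1154, 0.0651]
tcp_rot: [0.0, -0.115, 0.993, 0.0]
force: [-1.5, 0.1, 5.9]
gripper_width: 0.0127
finger_force: 61.5
```

```bash
python3 - <<'E'
from h import *
o,r=tool();print(o["tool_pos"],o["force"],o["torque"],o["joint_positions"][6])
caps("wrist");caps("top","t2")
E
```

```text
[0.52861587 0.11543259 0.06513353] [-1.54706634  0.05737277  5.89512415] [0.0185965  0.32064435 0.00949452] 1.6045049217905243
wrist green 3002 ztop 0.0864 flange z 0.0596 rect [529.  115.8] [38.3 37.8] 56.9
wrist orange 2738 ztop 0.072 flange z None rect [556.2   6.3] [49.2 17.8] 4.1
top green 56 ztop 0.0894 flange z 0.0614 rect [518.5 100.8] [11.9 35. ] 22.1
top orange 198 ztop 0.0999 flange z 0.0727 rect [557.2 -13.5] [42.2 14. ] 13.1
```

It is down 11.4 mm. Next I'll turn it 83° clockwise, which is + about tool z.

Call:
jog_arm:
  dp:
    - [0,0,0]
    - [0,0,0]
    - [0,0,0]
    - [0,0,0]
  angular:
    - [0,0,0.6]
    - [0,0,1.2]
    - [0,0,1.8]
    - [0,0,1.8]
  gripper: [1,1,1,1]

```text
t: 4.35
tool_pos: [0.5288, 0.1157, 0.0653]
tcp_rot: [0.0, 0.011, 1.0, 0.0]
force: [-0.4, 0.2, 5.8]
gripper_width: 0.0129
finger_force: 61.5
```

Turning freely with only small forces, so I'll do the remaining 8.6 units.

Call:
jog_arm:
  dp:
    - [0,0,0]
    - [0,0,0]
    - [0,0,0]
    - [0,0,0]
    - [0,0,0]
    - [0,0,0]
    - [0,0,0]
    - [0,0,0]
    - [0,0,0]
    - [0,0,0]
  angular:
    - [0,0,0.9]
    - [0,0,1.9]
    - [0,0,2.9]
    - [0,0,3.9]
    - [0,0,4.9]
    - [0,0,5.9]
    - [0,0,6.9]
    - [0,0,7.9]
    - [0,0,8.6]
    - [0,0,8.6]
  gripper: [1,1,1,1,1,1,1,1,1,1]

```text
t: 5.35
tool_pos: [0.5295, 0.1161, 0.0656]
tcp_rot: [0.001, 0.574, 0.819, 0.001]
force: [-0.3, 1.1, 5.5]
gripper_width: 0.0127
finger_force: 61.5
```

```bash
python3 - <<'E'
from h import *
o,r=tool();print(o["tool_pos"],o["force"],o["torque"],o["joint_positions"][6],r.as_matrix().round(3))
caps("wrist","w3")
E
```

```text
[0.52952249 0.1161298  0.06558381] [-0.26259292  1.07161749  5.49974192] [ 0.23326788 -0.08694647 -0.06341925] 0.19868525921103755 [[-0.34   0.94   0.003]
 [ 0.94   0.34   0.001]
 [ 0.     0.003 -1.   ]]
wrist green 2893 ztop 0.0868 flange z 0.06 rect [529.9 116.9] [36.9 37.2] 64.0
orange few 0
```

View pics/w3.png

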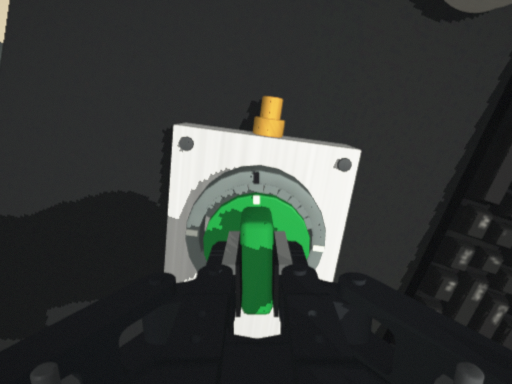

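The cap's white tick at (256,200) lines up with the black locked mark at (256,178). I'll let it rise about 7 mm under control, then release.

Call:
jog_arm:
  dp:
    - [0,0,-0.1]
    - [0,0,-0.2]
    - [0,0,-0.27]
    - [0,0,-0.27]
    - [0,0,-0.27]
  angular:
    - [0,0,0]
    - [0,0,0]
    - [0,0,0]
    - [0,0,0]
    - [0,0,0]
  gripper: [1,1,1,1,1]

```text
t: 5.9
tool_pos: [0.5291, 0.1157, 0.0718]
tcp_rot: [0.001, 0.573, 0.819, 0.001]
force: [1.9, 0.7, 3.2]
gripper_width: 0.013
finger_force: 61.1
```

Call:
jog_arm:
  dp:
    - [0,0,0]
    - [0,0,0]
    - [0,0,0]
    - [0,0,0]
    - [0,0,0]
    - [0,0,0]
  angular:
    - [0,0,0]
    - [0,0,0]
    - [0,0,0]
    - [0,0,0]
    - [0,0,0]
    - [0,0,0]
  gripper: [0.5,0.2,0,-0.3,-0.3,-0.3]

```text
t: 6.5
tool_pos: [0.5282, 0.1152, 0.0715]
tcp_rot: [-0.0, 0.574, 0.819, -0.0]
force: [-0.1, -0.6, 0.2]
gripper_width: 0.0555
finger_force: 0.0
```

Call:
jog_arm:
  dp:
    - [0,0,-0.5]
    - [0,0,-1.2]
    - [0,0,-2]
    - [0,0,-3]
    - [0,0,-4]
    - [0,0,-5]
    - [0,0,-6]
    - [0,0,-6]
    - [0,0,-6]
  angular:
    - [0,0,0]
    - [0,0,0]
    - [0,0,0]
    - [0,0,0]
    - [0,0,0]
    - [0,0,0]
    - [0,0,0]
    - [0,0,0]
    - [0,0,0]
  gripper: [-0.3,-0.3,-0.3,-0.3,-0.3,-0.3,-0.3,-0.3,-0.3]

```text
t: 7.4
tool_pos: [0.5287, 0.1153, 0.2226]
tcp_rot: [0.0, 0.574, 0.819, 0.001]
force: [-0.2, 0.5, -0.3]
gripper_width: 0.0555
finger_force: 0.0
```

```bash
python3 - <<'E'
from h import *
o,r=tool();print(o["t"],o["tool_pos"],o["force"])
caps("wrist","w4");caps("top")
E
```

```text
7.4 [0.52867637 0.11533935 0.22262127] [-0.17990263  0.47518213 -0.30388629]
wrist green 751 ztop 0.0937 flange z 0.067 rect [529.2 115.4] [13.5 43.1] 20.1
wrist orange 634 ztop 0.0977 flange z 0.071 rect [557.6 -12.4] [43.1 14.8] 12.2
top green 103 ztop 0.0962 flange z 0.0687 rect [532.9 104.2] [13.4 22.1] 22.7
top orange 198 ztop 0.1003 flange z 0.0728 rect [557.5 -13.5] [43.1 14.1] 12.7
```

View pics/w4.png

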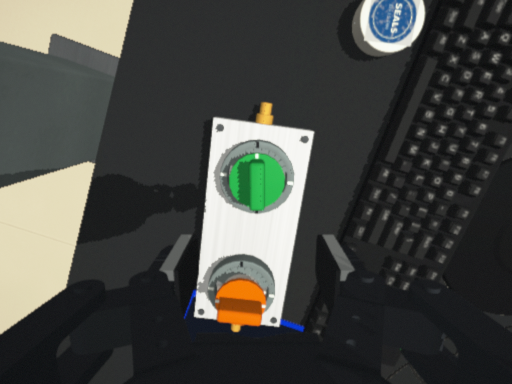

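The wrist view shows the green cap at (257,182), turned about 83° and 4 mm below its start height, so it is locked. The orange cap at (241,300) hasn't moved, and the gripper is clear.

```bash
python3 -c "
from plant import job_done
print(job_done())"
```

```text
the job is handed in; nothing more can be done
None
```

The green cartridge was pressed down, turned about 83° clockwise and released, and it now sits locked 4 mm below its start height; the orange cartridge has not moved, and I handed the job in at about 7.5 s on the robot's clock.

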